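# Fit the length stop on the dovetail bar and clamp it

### The arm

A 6-joint arm with a two-finger parallel gripper is mounted at the origin on the work surface. World frame = base frame: x ahead of the robot, y to its left, z up, the work surface at z = 0. Lengths are in m, angles in rad, forces in N, time in s.
With the tool pointing down it reaches from about 0.225 to 0.875 m from the base axis. Payload 3.4 kg.
Tool frame: the origin (TCP) lies at the very end of the fingers, on their centre line; the grasp point (between the pads) lies 19 mm behind it (manip.pinch_z is the distance from the TCP to the grasp point, in m); z points along the fingers, y is the line along which they close (so a half turn about z gives the same grasp; the last joint's range is limited). The gripper opens to 85 mm and grips with 20 to 120 N. Pads are 22 mm wide; open, the fingers measure 114 mm over their backs; the gripper's body (76 mm by 85 mm) begins 54 mm behind the grasp point. The pads swing forward as they close: fully open they stand 13 mm farther back than shut.
Start: joints at [1.204, 0.276, 1.505, -0, 1.361, -0.121], TCP at [0.14, 0.558, 0.231] pointing down, gripper open.
Joint ranges: [-2.89, 2.89], [-0.75, 2.08], [0.22, 2.7], [-1.18, 4.32], [0.11, 2.71], [-2.7, 2.7]. Speed limits (rad/s): [2.57, 2.57, 3.14, 3.14, 3.14, 3.14].

### API

Orientations are given as a unit quaternion [w, x, y, z].
In Python, from rig import manip gives the robot as it stands. The module is installed in compiled form; this text tells all that it offers.
- The arm moves only by the shell command python3 -m jog 'ROWS' [FORCE]. ROWS is JSON, a list of rows, each an object of numbers: "dx", "dy", "dz": the shift along the tool's x, y, z each as a share of 25 cm, from -1 to 1; "ax", "ay", "az": the turn, a rotation vector about the tool's x, y, z each as a share of 90 degrees, from -1 to 1; "grip": the opening, from -1 (shut) to 1 (fully open), so that 0 is half open. A call has 1 to 5 rows; each row is the pose to reach, as a shift and turn from the pose commanded when the call began, along the tool's axes at that moment; what a row does not reach only later rows make up. A row lasts 1/12 s, in which the tool goes at most 41.7 mm and 7.16 degrees, less where a joint would pass 70% of its speed; a pose out of reach is approached as far as the arm can. A call with a number of a shift or a turn outside -1 to 1 is refused whole. A call with a gripper value outside its range is refused whole. The fingers move at their own pace and stop on an object; FORCE is the grip in N (left out, the last holds). Time passes only in rows, so rows that repeat a pose let the fingers close. It gives the time, the measured TCP pose, the force, the opening and the grip force at its end, in the units of the state.
- manip.get_state(): the state, without advancing time (a new reading comes with each control period).
- manip.get_image(name): name is "side" or "top" or "wrist"; returns a dict with "img" (420x560x3 uint8, red, green, blue), "mtx" (3x3 intrinsics, pixels), "world_to_cam" (4x4, takes a point from world to camera coordinates); the wrist camera has in their place "T_tool_cam" (4x4, takes a point from camera to tool coordinates, whose origin is the TCP and whose axes are the flange's). Camera axes: x right, y down, z forward; pixel columns grow to the right and rows downward; lengths in m; the calibration is good to about 2 mm. A picture is of the moment at which its call begins: read the wrist's pose just before it. There is no depth.
- manip.sign_off(): hands the job in; it is judged then, once.
The state is a dict: "clock": time; "qpos": joint angles; "qd": joint speeds; "effort": joint torques, N m; "position": TCP position; "ee_rot": TCP orientation; "contact_force": force on the tool from outside, world axes, zero at the start; "moment": the same for the moment, N m; "width": finger opening in m; "gripper_force": force on a finger pad.
Only numpy, scipy, OpenCV 4.12 (cv2) and the standard library are available. Lean on these libraries where they do the work, as an engineer would, in place of code of your own. Each camera call takes 0.05 s, during which the arm holds its last target. There are 200 camera calls.

### The job

Mount the aluminium stop carriage on the blue bench fixture: slide it onto the steel dovetail from the open, tapered end, all the way until it is fully home against the end plate. Then, with the carriage there, turn its side clamp knob clockwise (seen from above) as far as it goes, and let go.

Things in the scene. Friction and masses are not known exactly. Their poses are not given: they have to be found in the camera images.
- rail: Fixed blue bench fixture with a steel dovetail on top. Origin: on the bench, below the tip of the dovetail's tapered nose; x along the dovetail from open end to end plate, z up. Blue bar x -110 to 200 mm, 84 mm wide, flat top 40 mm above the bench. Dovetail 16 mm high on it: nose 14 mm wide at x = 0, 34 at x = 25, then full section (34 foot, 48 top) to x = 180. Home: carriage centre at x = 135.
- ledge (a point): Middle of the bare flat ledge, 110 x 84 mm, at the open end of the blue bar, on its top face, 40 mm above the bench and 55 mm before the tip of the dovetail's nose. The carriage can be set down here, slot in line with the dovetail, and slid on. Bar and dovetail are smooth and oiled (friction about 0.15), so it slides easily. Axes as rail.
- end_plate (a point): Middle of the dovetail's far end, at its top edge (56 mm above the bench), on the face of the blue end plate that the carriage must come up against. The plate is 84 mm wide, 20 mm thick, its top 85 mm above the bench. Axes as rail.
- carriage_grip (a point): Centre of the upright stop block, the part to grip, on top of the loose aluminium carriage (0.4 to 0.65 kg), 53 mm above the carriage's underside and above its middle. The block is 30 mm thick along x, 44 mm wide along y, and reaches from 32 to 74 mm above the underside. Axes of the carriage: x along its slot (slide direction), z up. The clamp knob is on its -y side.
- slot (a point): Middle of the carriage's underside, at the mouth of the dovetail slot that runs right through along x: 18 mm high, 37 mm wide at the mouth, 1.5 mm free play each side on the dovetail. Carriage body 90 mm long (x), 84 mm wide (y), 32 mm high; an ear on the -y side, 14 to 32 mm up, reaches 92 mm out from the slot's centre line.
- knob_grip (a point): Middle of the clamp knob's black bar grip, on its upright turning axis: 72 mm to the carriage's -y side, midway along it, 95 mm above the carriage's underside. The bar is 60 mm long along this point's x, 14 mm thick along its y, 30 mm high (80 to 110 mm above the underside). It turns with the knob; fully loose, it lies along the carriage's x.
- clamp (a joint): Angle of the clamp knob in rad: 0 fully loose (starts at 0 to 0.35), grows as it is turned clockwise seen from above, hard stop at 1.4 = fully tight. Friction about 0.1 N m; it stays where it is left.
Things that resemble listed ones, but are neither listed nor needed, are in the scene too. What is shaped like the part that bears carriage_grip but pink is not meant.

How it is judged:
On the way, in this order (a step that is already met when the one before it is completed fails the run):
1. the carriage is on the dovetail, home against the end plate, with the knob still loose (x of carriage_grip in the frame of rail between 0.13 and 0.14 m and y of carriage_grip in the frame of rail between -0.005 and 0.005 m and z of carriage_grip in the frame of rail below 0.098 m and angle between the x axis of carriage_grip and the x axis of rail, either way round below 0.07 rad and value of joint clamp below 0.7 rad), for 0.2 s.
2. the clamp knob is turned tight (value of joint clamp above 1.2 rad), for 0.2 s.
At the end, for the whole second after the job is handed in: The carriage sits on the dovetail within 5 mm of the end plate, centred and seated within 5 mm, square within 0.07 rad, and its clamp knob has been turned to more than 1.2 of its 1.4 rad after the carriage was home (x of carriage_grip in the frame of rail between 0.13 and 0.14 m and y of carriage_grip in the frame of rail between -0.005 and 0.005 m and z of carriage_grip in the frame of rail between 0.088 and 0.098 m and angle between the x axis of carriage_grip and the x axis of rail, either way round below 0.07 rad and angle between the z axis of carriage_grip and the z axis of rail, either way round below 0.07 rad and value of joint clamp above 1.2 rad and velocity of joint clamp below 0.05 rad/s); the robot touches nothing.
It also fails if it takes over 58 s, if anything falls off the work surface, if the arm or the gripper's body presses on something with over 40 N, if the wrist force passes 120 N, or if a joint passes its speed limit or range.

## Working session

There is one attempt and no reset: what is moved stays moved. The work goes in short steps, Python scripts to look and compute and a shell command to move; the robot and the scene stay as the last step left them, time stands still between calls to the robot, and variables do not carry over. Pictures are saved under pics/ and viewed, at most 10 in all, crops included, and the job is handed in when it is done.

```bash
mkdir -p pics; python3 - <<'E'
from rig import manip
import cv2,numpy as np
s=manip.get_state();print(s)
for n in("top","side"):
    d=manip.get_image(n);cv2.imwrite(f"pics/{n}0.png",d["img"][:,:,::-1]);np.savez(f"{n}0.npz",**d)
    print(n,d["mtx"].tolist(),np.round(d["world_to_cam"],4).tolist())
E
```

```text
{'clock': 0.0, 'qpos': array([ 1.20402115e+00,  2.76607478e-01,  1.50613393e+00,  3.56092607e-06,
        1.36069392e+00, -1.21021051e-01]), 'qd': array([-1.24334510e-04, -2.58797410e-03, -3.12965051e-04, -1.74943076e-05,
        8.95776044e-04, -1.33866987e-03]), 'effort': array([ 1.08308781e-03, -4.16769898e+01, -2.45806789e+01, -1.29786267e-04,
        1.08304448e-02, -9.92970655e-06]), 'position': array([0.13971637, 0.55722542, 0.23043227]), 'ee_rot': array([-2.24180231e-04,  1.22568397e-01,  9.92459641e-01, -8.93647495e-04]), 'contact_force': array([ 0.20436043, -0.25883976,  0.15629983]), 'moment': array([-0.02830454, -0.06388255, -0.01597209]), 'gripper_force': 0.0, 'width': 0.08541949763465324}
top [[400.1335491445892, 0.0, 278.3428131338376], [0.0, 400.1335491445892, 217.25456171781502], [0.0, 0.0, 1.0]] [[-0.014, -0.9998, 0.0164, -0.1045], [-0.9933, 0.012, -0.1149, 0.431], [0.1147, -0.0179, -0.9932, 0.9713], [0.0, 0.0, 0.0, 1.0]]
side [[485.8783256864347, 0.0, 285.7540026713251], [0.0, 485.8783256864347, 201.17285812942995], [0.0, 0.0, 1.0]] [[0.9958, -0.0912, 0.0093, -0.451], [-0.0561, -0.6866, -0.7249, -0.0095], [0.0725, 0.7213, -0.6888, 1.0838], [0.0, 0.0, 0.0, 1.0]]
```

View pics/top0.png

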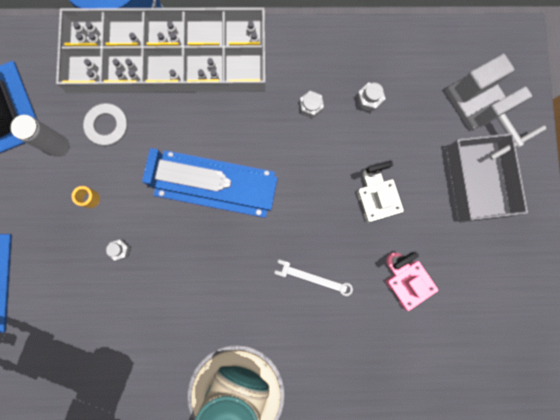

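View pics/side0.png

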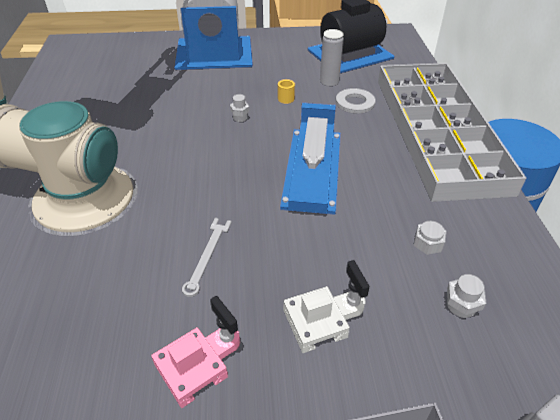

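The top view shows the blue rail with its nose at about (228,183) and end plate at about (150,167). The aluminium carriage is at (380,197) with its knob at (378,168), and the pink decoy is at (412,280). The side view agrees: carriage at (318,318), rail nose at (313,165).

```bash
cat > h.py <<'E'
import numpy as np,cv2
def ray(d,uv):
    W=d["world_to_cam"];R=W[:3,:3];c=-R.T@W[:3,3]
    v=R.T@np.linalg.inv(d["mtx"])@np.array([uv[0],uv[1],1.]);return c,v
def plane(d,uv,z):
    c,v=ray(d,uv);return c+v*(z-c[2])/v[2]
def proj(d,p):
    W=d["world_to_cam"];q=d["mtx"]@(W[:3,:3]@p+W[:3,3]);return q[:2]/q[2]
E
python3 - <<'E'
from h import *
t=dict(np.load("top0.npz"));s=dict(np.load("side0.npz"))
a=cv2.resize(t["img"][140:225,135:285],None,fx=5,fy=5,interpolation=2)[:,:,::-1]
b=cv2.resize(t["img"][150:230,350:410],None,fx=5,fy=5,interpolation=2)[:,:,::-1]
c=cv2.resize(s["img"][255:355,275:375],None,fx=4,fy=4,interpolation=2)[:,:,::-1]
m=np.zeros((600,800,3),np.uint8)
def put(im,x,y): h,w=im.shape[:2];h=min(h,600-y);w=min(w,800-x);m[y:y+h,x:x+w]=im[:h,:w]
put(cv2.resize(a,None,fx=.6,fy=.6),0,0);put(b,480,0);put(cv2.resize(c,None,fx=.8,fy=.8),0,270)
cv2.imwrite("pics/m1.png",m)
# rail blue mask in top
hsv=cv2.cvtColor(t["img"],cv2.COLOR_RGB2HSV)
k=((hsv[...,0]>100)&(hsv[...,0]<125)&(hsv[...,1]>150)).astype(np.uint8)
k[:140]=0;k[:, :138]=0
cs=max(cv2.findContours(k,0,2)[0],key=cv2.contourArea)
ap=cv2.approxPolyDP(cs,3,True)[:,0];print(ap.tolist())
for p in ap: print(p,plane(t,p,.04).round(4))
E
```

```text
[[150, 149], [143, 181], [156, 188], [155, 195], [162, 188], [165, 197], [252, 214], [259, 207], [262, 216], [270, 209], [276, 180], [273, 172], [264, 176], [263, 170], [176, 153], [171, 158], [166, 151], [161, 155]]
[150 149] [0.603  0.2075 0.04  ]
[143 181] [0.5221 0.2229 0.04  ]
[156 188] [0.5042 0.1906 0.04  ]
[155 195] [0.4867 0.1927 0.04  ]
[162 188] [0.504  0.1759 0.04  ]
[165 197] [0.4815 0.1681 0.04  ]
[252 214] [ 0.4368 -0.0453  0.04  ]
[259 207] [ 0.454  -0.0626  0.04  ]
[262 216] [ 0.4316 -0.0698  0.04  ]
[270 209] [ 0.4487 -0.0896  0.04  ]
[276 180] [ 0.5211 -0.1054  0.04  ]
[273 172] [ 0.5415 -0.0982  0.04  ]
[264 176] [ 0.5316 -0.0757  0.04  ]
[263 170] [ 0.5468 -0.0734  0.04  ]
[176 153] [0.5922 0.1429 0.04  ]
[171 158] [0.5796 0.155  0.04  ]
[166 151] [0.5976 0.1677 0.04  ]
[161 155] [0.5875 0.1799 0.04  ]
```

View pics/m1.png

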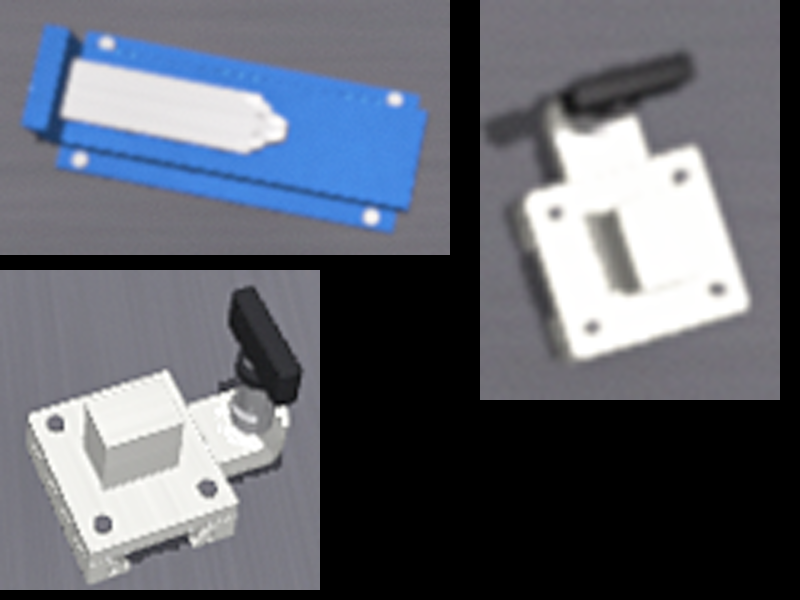

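The mosaic shows the dovetail sides running from (75,60) to (258,95) and from (62,118) to (245,152). The ledge end corners are at (425,110) and (408,210). The carriage's four screw holes are clear in both views, and the knob bar lies close to the carriage's x axis.

```bash
python3 - <<'E'
from h import *
t=dict(np.load("top0.npz"));s=dict(np.load("side0.npz"))
A=lambda x,y:(135+(x+.5)/3-.5,140+(y+.5)/3-.5)
B=lambda x,y:(350+(x-480)/5-.4,150+y/5-.4)
C=lambda x,y:(275+x/3.2-.3,255+(y-270)/3.2-.3)
P=lambda p,z:plane(t,A(*p),z)
f1,f2,g1,g2,n=[P(p,.056) for p in[(75,60),(62,118),(258,95),(245,152),(287,128)]]
print("dovetail",f1,f2,g1,g2,"nose",n,"w",np.linalg.norm(f1-f2),np.linalg.norm(g1-g2),"len",np.linalg.norm((f1+f2)/2-n))
d=(f1+f2)/2-(g1+g2)/2;print("yaw",np.degrees(np.arctan2(d[1],d[0])))
d=(f1+f2)/2-n;print("yaw2",np.degrees(np.arctan2(d[1],d[0])))
l1,l2=[P(p,.04) for p in[(425,110),(408,210)]];print("ledge end",l1,l2,(l1+l2)/2,np.linalg.norm(l1-l2))
e1,e2=[P(p,.085) for p in[(47,26),(25,130)]];print("plate",e1,e2,(e1+e2)/2,np.linalg.norm(e1-e2))
H=[plane(t,B(*p),.032) for p in[(556,213),(681,176),(718,289),(592,327)]]
print("holes",np.round(H,4).tolist(),np.mean(H,0));
K=[plane(t,B(*p),.032) for p in[(527,195),(697,147),(748,303),(575,358)]]
print("corners",np.round(K,4).tolist(),np.mean(K,0),[np.linalg.norm(K[i]-K[i-1]).round(4) for i in range(4)])
S=[plane(s,C(*p),.032) for p in[(55,423),(103,524),(207,488)]];print("side holes",np.round(S,4).tolist(),"centre",(S[0]+S[2])/2)
for Q in(H,): 
  d=(Q[0]+Q[3]-Q[1]-Q[2]);print("yaw c",np.degrees(np.arctan2(d[1],d[0])))
k=[plane(t,B(*p),.11) for p in[(562,95),(690,62)]];print("knob",k)
E
```

```text
dovetail [0.57132685 0.17850061 0.056     ] [0.52332524 0.18802205 0.056     ] [0.54072024 0.029684   0.056     ] [0.49375827 0.0400631  0.056     ] nose [0.5131514  0.00613033 0.056     ] w 0.04893682115419778 0.04809524126490033 len 0.1803976097247152
yaw 78.53820973107678
yaw2 79.0798563370424
ledge end [ 0.53039622 -0.10631699  0.04      ] [ 0.44700497 -0.09125289  0.04      ] [ 0.4887006  -0.09878494  0.04      ] 0.084740943288805
plate [0.59139351 0.19294896 0.085     ] [0.5077634  0.20822124 0.085     ] [0.54957845 0.2005851  0.085     ] 0.0850131625121685
holes [[0.4894, -0.3273, 0.032], [0.5075, -0.391, 0.032], [0.4501, -0.407, 0.032], [0.4317, -0.343, 0.032]] [ 0.46968677 -0.36708721  0.032     ]
corners [[0.4987, -0.3131, 0.032], [0.5223, -0.3998, 0.032], [0.4428, -0.4216, 0.032], [0.4163, -0.3339, 0.032]] [ 0.47004155 -0.36712091  0.032     ] [np.float64(0.085), np.float64(0.0899), np.float64(0.0824), np.float64(0.0916)]
side holes [[0.4322, -0.3403, 0.032], [0.4507, -0.4042, 0.032], [0.5079, -0.3877, 0.032]] centre [ 0.47005101 -0.36399829  0.032     ]
yaw c 105.94590233213391
knob [array([ 0.53108792, -0.31363248,  0.11      ]), array([ 0.54616571, -0.37406017,  0.11      ])]
```

```bash
cat > plan.py <<'E'
import sys,json,numpy as np
from scipy.spatial.transform import Rotation as R
from rig import manip
# plan.py x y z yaw_of_tool_y(deg) ncalls [turn deg direction given by continuous yaw]
def down(yaw):  # tool z down, tool y at yaw
    y=np.array([np.cos(yaw),np.sin(yaw),0]);z=np.array([0,0,-1.]);return R.from_matrix(np.c_[np.cross(y,z),y,z])
def plan(x,y,z,yawd,k,quiet=False):
    s=manip.get_state();p=s["position"];r=R.from_quat(np.roll(s["ee_rot"],-1))
    yd=r.as_matrix()[:,1];y0=np.degrees(np.arctan2(yd[1],yd[0]))
    print("at",p.round(4),"yaw",y0.round(2),"t",round(s["clock"],2),"w",s["width"].round(4),"F",s["contact_force"].round(1))
    T=np.array([x,y,z]);p0=p
    for i in range(1,k+1):
        q=p0+(T-p0)*i/k;rn=down(np.radians(y0+(yawd-y0)*i/k))
        d=r.inv().apply(q-p)/.25;a=(r.inv()*rn).as_rotvec()/(np.pi/2)
        print(i,"d",d.round(4),"a",a.round(4),"mm",round(1000*np.linalg.norm(q-p),1));p,r=q,rn
if __name__=="__main__": v=list(map(float,sys.argv[1:]));plan(*v[:4],int(v[4]))
E
python3 plan.py 0.470 -0.366 0.25 -74 5
```

```text
Traceback (most recent call last):
  File "plan.py", line 16, in <module>
    if __name__=="__main__": v=list(map(float,sys.argv[1:]));plan(*v[:4],int(v[4]))
                                                             ~~~~^^^^^^^^^^^^^^^^^^
  File "plan.py", line 10, in plan
    print("at",p.round(4),"yaw",y0.round(2),"t",round(s["clock"],2),"w",s["width"].round(4),"F",s["contact_force"].round(1))
                                                                        ^^^^^^^^^^^^^^^^
AttributeError: 'float' object has no attribute 'round'
```

```bash
sed -i 's/s\["width"\].round(4)/round(s["width"],4)/' plan.py
python3 plan.py 0.470 -0.366 0.25 -74 5
```

```text
at [0.1398 0.5573 0.2305] yaw 75.92 t 0.1 w 0.0852 F [-0.1  0.  -1.1]
1 d [-0.436  -0.6522 -0.0146] a [-1.000e-03  2.000e-04  3.332e-01] mm 196.2
2 d [-0.7035 -0.347  -0.0156] a [0.     0.     0.3332] mm 196.2
3 d [-0.7828  0.051  -0.0156] a [0.     0.     0.3332] mm 196.2
4 d [-0.6525  0.4354 -0.0156] a [0.     0.     0.3332] mm 196.2
5 d [-0.3476  0.7032 -0.0156] a [0.     0.     0.3332] mm 196.2
```

```bash

python3 -m jog '[{"dx":-0.436,"dy":-0.652,"dz":-0.015,"az":0.333},{"dx":-0.436,"dy":-0.652,"dz":-0.015,"az":0.333},{"dx":-0.436,"dy":-0.652,"dz":-0.015,"az":0.333},{"dx":-0.436,"dy":-0.652,"dz":-0.015,"az":0.333},{"dx":-0.436,"dy":-0.652,"dz":-0.015,"az":0.333}]'
python3 -m jog '[{"dx":-0.703,"dy":-0.347,"dz":-0.015,"az":0.333},{"dx":-0.703,"dy":-0.347,"dz":-0.015,"az":0.333},{"dx":-0.703,"dy":-0.347,"dz":-0.015,"az":0.333},{"dx":-0.703,"dy":-0.347,"dz":-0.015,"az":0.333},{"dx":-0.703,"dy":-0.347,"dz":-0.015,"az":0.333}]'
python3 -m jog '[{"dx":-0.783,"dy":0.051,"dz":-0.015,"az":0.333},{"dx":-0.783,"dy":0.051,"dz":-0.015,"az":0.333},{"dx":-0.783,"dy":0.051,"dz":-0.015,"az":0.333},{"dx":-0.783,"dy":0.051,"dz":-0.015,"az":0.333},{"dx":-0.783,"dy":0.051,"dz":-0.015,"az":0.333}]'
python3 plan.py 0.470 -0.366 0.25 -74 2
```

```text
at [0.1398 0.5573 0.2305] yaw 75.92 t 0.1 w 0.0852 F [-0.1  0.  -1.1]
1 d [-1.0899 -1.6304 -0.0365] a [-1.000e-03  6.000e-04  8.329e-01] mm 490.4
2 d [-1.8574  0.6295 -0.039 ] a [0.     0.     0.8329] mm 490.4schema error: expected keys dx, dy, dz, ax, ay, az, grip
schema error: expected keys dx, dy, dz, ax, ay, az, grip
schema error: expected keys dx, dy, dz, ax, ay, az, grip
```

```bash

python3 -m jog '[{"dx":-0.436,"dy":-0.652,"dz":-0.015,"ax":0,"ay":0,"az":0.333,"grip":1},{"dx":-0.436,"dy":-0.652,"dz":-0.015,"ax":0,"ay":0,"az":0.333,"grip":1},{"dx":-0.436,"dy":-0.652,"dz":-0.015,"ax":0,"ay":0,"az":0.333,"grip":1},{"dx":-0.436,"dy":-0.652,"dz":-0.015,"ax":0,"ay":0,"az":0.333,"grip":1},{"dx":-0.436,"dy":-0.652,"dz":-0.015,"ax":0,"ay":0,"az":0.333,"grip":1}]'
python3 -m jog '[{"dx":-0.703,"dy":-0.347,"dz":-0.015,"ax":0,"ay":0,"az":0.333,"grip":1},{"dx":-0.703,"dy":-0.347,"dz":-0.015,"ax":0,"ay":0,"az":0.333,"grip":1},{"dx":-0.703,"dy":-0.347,"dz":-0.015,"ax":0,"ay":0,"az":0.333,"grip":1},{"dx":-0.703,"dy":-0.347,"dz":-0.015,"ax":0,"ay":0,"az":0.333,"grip":1},{"dx":-0.703,"dy":-0.347,"dz":-0.015,"ax":0,"ay":0,"az":0.333,"grip":1}]'
python3 -m jog '[{"dx":-0.783,"dy":0.051,"dz":-0.015,"ax":0,"ay":0,"az":0.333,"grip":1},{"dx":-0.783,"dy":0.051,"dz":-0.015,"ax":0,"ay":0,"az":0.333,"grip":1},{"dx":-0.783,"dy":0.051,"dz":-0.015,"ax":0,"ay":0,"az":0.333,"grip":1},{"dx":-0.783,"dy":0.051,"dz":-0.015,"ax":0,"ay":0,"az":0.333,"grip":1},{"dx":-0.783,"dy":0.051,"dz":-0.015,"ax":0,"ay":0,"az":0.333,"grip":1}]'
python3 plan.py 0.470 -0.366 0.25 -74 2
```

```text
clock: 0.52
position: [0.2058, 0.3697, 0.2346]
ee_rot: [0.0, 0.377, 0.926, -0.001]
contact_force: [0.2, 0.2, -0.7]
width: 0.0856
gripper_force: 0.0
clock: 0.93
position: [0.2718, 0.1857, 0.2387]
ee_rot: [0.001, 0.604, 0.797, -0.0]
contact_force: [0.2, 1.3, 0.3]
width: 0.0854
gripper_force: 0.0
clock: 1.35
position: [0.3386, 0.0008, 0.2426]
ee_rot: [0.001, 0.79, 0.613, 0.0]
contact_force: [1.0, 0.3, 1.1]
width: 0.0856
gripper_force: 0.0
at [0.3386 0.0008 0.2426] yaw -14.38 t 1.35 w 0.0856 F [1.  0.3 1.1]
1 d [-0.6453  0.4368 -0.0136] a [0.0009 0.0004 0.3312] mm 194.8
2 d [-0.3427  0.6998 -0.0147] a [0.     0.     0.3312] mm 194.8
```

```bash

python3 -m jog '[{"dx":-0.645,"dy":0.437,"dz":-0.015,"ax":0,"ay":0,"az":0.331,"grip":1},{"dx":-0.645,"dy":0.437,"dz":-0.015,"ax":0,"ay":0,"az":0.331,"grip":1},{"dx":-0.645,"dy":0.437,"dz":-0.015,"ax":0,"ay":0,"az":0.331,"grip":1},{"dx":-0.645,"dy":0.437,"dz":-0.015,"ax":0,"ay":0,"az":0.331,"grip":1},{"dx":-0.645,"dy":0.437,"dz":-0.015,"ax":0,"ay":0,"az":0.331,"grip":1}]' >/dev/null
python3 -m jog '[{"dx":-0.343,"dy":0.7,"dz":-0.015,"ax":0,"ay":0,"az":0.331,"grip":1},{"dx":-0.343,"dy":0.7,"dz":-0.015,"ax":0,"ay":0,"az":0.331,"grip":1},{"dx":-0.343,"dy":0.7,"dz":-0.015,"ax":0,"ay":0,"az":0.331,"grip":1},{"dx":-0.343,"dy":0.7,"dz":-0.015,"ax":0,"ay":0,"az":0.331,"grip":1},{"dx":-0.343,"dy":0.7,"dz":-0.015,"ax":0,"ay":0,"az":0.331,"grip":1}]' >/dev/null
python3 -m jog '[{"dx":0,"dy":0,"dz":0,"ax":0,"ay":0,"az":0,"grip":1},{"dx":0,"dy":0,"dz":0,"ax":0,"ay":0,"az":0,"grip":1}]' >/dev/null
python3 - <<'E'
from plan import *
import cv2
plan(.47,-.366,.25,-74,1)
s=manip.get_state();d=manip.get_image("wrist")
T=np.eye(4);T[:3,:3]=R.from_quat(np.roll(s["ee_rot"],-1)).as_matrix();T[:3,3]=s["position"]
W=np.linalg.inv(T@d["T_tool_cam"]);np.savez("w1.npz",img=d["img"],mtx=d["mtx"],world_to_cam=W)
print(d["mtx"].tolist(),d["T_tool_cam"].round(3).tolist())
cv2.imwrite("pics/w1.png",d["img"][:,:,::-1])
E
```

```text
at [ 0.472  -0.363   0.2486] yaw -73.66 t 2.35 w 0.0858 F [-0.4  0.4 -0.3]
1 d [-0.011   0.0091 -0.0058] a [-0.0016  0.0007  0.0038] mm 3.8
[[331.5931545651087, 0.0, 278.49405173242695], [0.0, 331.5931545651087, 201.14470339881893], [0.0, 0.0, 1.0]] [[-0.001, -0.964, -0.266, 0.068], [1.0, -0.001, -0.0, 0.0], [0.0, -0.266, 0.964, -0.142], [0.0, 0.0, 0.0, 1.0]]
```

View pics/w1.png

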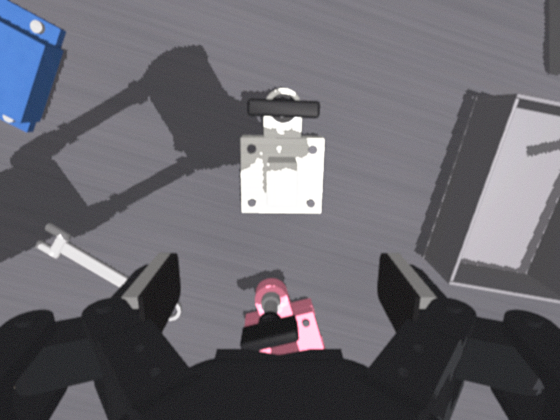

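The wrist view shows the carriage square to the image. Its holes are at about (251,149), (312,149), (310,203) and (251,203), and the knob bar runs from (249,107) to (319,110). The pink decoy is clear of the descent.

```bash
python3 - <<'E'
from h import *
d=dict(np.load("w1.npz"))
H=[plane(d,p,.032) for p in[(251,149),(312,149.5),(310.5,203),(251.5,203)]];print(np.round(H,4).tolist(),np.mean(H,0))
v=H[0]-H[1]+H[3]-H[2];print(np.degrees(np.arctan2(v[1],v[0])))
K=[plane(d,p,.032) for p in[(241,138),(325,138),(322,213),(241.5,213)]];print(np.mean(K,0),[np.linalg.norm(K[i]-K[i-1]).round(4) for i in range(4)])
k=[plane(d,p,.11) for p in[(248.5,107),(319.5,110)]];print(k,np.mean(k,0),np.linalg.norm(k[0]-k[1]),np.degrees(np.arctan2(*(k[0]-k[1])[1::-1])))
E
python3 plan.py 0.470 -0.366 0.11 -74 1
```

```text
[[0.4899, -0.3267, 0.032], [0.5078, -0.3898, 0.032], [0.4504, -0.4065, 0.032], [0.4317, -0.3429, 0.032]] [ 0.4699654 -0.3664365  0.032    ]
106.09810757596286
[ 0.47037699 -0.3675788   0.032     ] [np.float64(0.0838), np.float64(0.0895), np.float64(0.0838), np.float64(0.0912)]
[array([ 0.5326148 , -0.31972506,  0.11      ]), array([ 0.54659833, -0.37592851,  0.11      ])] [ 0.53960656 -0.34782679  0.11      ] 0.05791689342723976 103.97161937247458
at [ 0.4716 -0.3616  0.2489] yaw -73.6 t 2.4 w 0.0852 F [-0.6  0.1  0.6]
1 d [-0.0107  0.0166  0.5557] a [-0.0018  0.0007  0.0045] mm 139.0
```

```bash

python3 -m jog '[{"dx":-0.01,"dy":0.016,"dz":0.556,"ax":-0.002,"ay":0,"az":0.0045,"grip":1},{"dx":-0.01,"dy":0.016,"dz":0.556,"ax":-0.002,"ay":0,"az":0.0045,"grip":1},{"dx":-0.01,"dy":0.016,"dz":0.556,"ax":-0.002,"ay":0,"az":0.0045,"grip":1},{"dx":-0.01,"dy":0.016,"dz":0.556,"ax":-0.002,"ay":0,"az":0.0045,"grip":1},{"dx":-0.01,"dy":0.016,"dz":0.556,"ax":-0.002,"ay":0,"az":0.0045,"grip":1}]' >/dev/null
python3 -m jog '[{"dx":0,"dy":0,"dz":0,"ax":0,"ay":0,"az":0,"grip":1}]' >/dev/null
for i in 1 2 3; do python3 plan.py 0.470 -0.366 0.039 -74 1; done
```

```text
at [ 0.4705 -0.3649  0.111 ] yaw -73.91 t 2.9 w 0.0854 F [0.2 0.1 0.7]
1 d [-0.0028  0.0033  0.2881] a [0.0009 0.0004 0.001 ] mm 72.0
at [ 0.4705 -0.3649  0.111 ] yaw -73.91 t 2.9 w 0.0854 F [0.2 0.1 0.7]
1 d [-0.0028  0.0033  0.2881] a [0.0009 0.0004 0.001 ] mm 72.0
at [ 0.4705 -0.3649  0.111 ] yaw -73.91 t 2.9 w 0.0854 F [0.2 0.1 0.7]
1 d [-0.0028  0.0033  0.2881] a [0.0009 0.0004 0.001 ] mm 72.0
```

```bash

python3 -m jog '[{"dx":-0.003,"dy":0.003,"dz":0.1,"ax":0,"ay":0,"az":0.001,"grip":1},{"dx":-0.003,"dy":0.003,"dz":0.2,"ax":0,"ay":0,"az":0.001,"grip":1},{"dx":-0.003,"dy":0.003,"dz":0.27,"ax":0,"ay":0,"az":0.001,"grip":1},{"dx":-0.003,"dy":0.003,"dz":0.287,"ax":0,"ay":0,"az":0.001,"grip":1},{"dx":-0.003,"dy":0.003,"dz":0.287,"ax":0,"ay":0,"az":0.001,"grip":1}]'
python3 -m jog '[{"dx":0,"dy":0,"dz":0,"ax":0,"ay":0,"az":0,"grip":-1},{"dx":0,"dy":0,"dz":0,"ax":0,"ay":0,"az":0,"grip":-1},{"dx":0,"dy":0,"dz":0,"ax":0,"ay":0,"az":0,"grip":-1},{"dx":0,"dy":0,"dz":0,"ax":0,"ay":0,"az":0,"grip":-1},{"dx":0,"dy":0,"dz":0,"ax":0,"ay":0,"az":0,"grip":-1}]' 70
python3 -m jog '[{"dx":0,"dy":0,"dz":0,"ax":0,"ay":0,"az":0,"grip":-1},{"dx":0,"dy":0,"dz":0,"ax":0,"ay":0,"az":0,"grip":-1},{"dx":0,"dy":0,"dz":0,"ax":0,"ay":0,"az":0,"grip":-1},{"dx":0,"dy":0,"dz":0,"ax":0,"ay":0,"az":0,"grip":-1},{"dx":0,"dy":0,"dz":0,"ax":0,"ay":0,"az":0,"grip":-1}]'
python3 plan.py 0.470 -0.366 0.16 -74 1
```

```text
clock: 3.32
position: [0.4709, -0.3675, 0.0402]
ee_rot: [0.002, 0.99, 0.139, 0.001]
contact_force: [0.2, 0.3, 0.2]
width: 0.0854
gripper_force: 0.0
clock: 3.73
position: [0.4708, -0.3677, 0.0404]
ee_rot: [0.002, 0.99, 0.139, 0.001]
contact_force: [-0.4, 0.1, -4.1]
width: 0.0291
gripper_force: 70.2
clock: 4.15
position: [0.4708, -0.3678, 0.0404]
ee_rot: [0.002, 0.99, 0.139, 0.001]
contact_force: [-1.1, 1.3, 6.1]
width: 0.029
gripper_force: 71.7
at [ 0.4708 -0.3678  0.0404] yaw -74.07 t 4.15 w 0.029 F [-1.1  1.3  6.1]
1 d [-0.0006 -0.006  -0.4784] a [ 0.0025 -0.0005 -0.0008] mm 119.6
```

```bash

python3 -m jog '[{"dx":0,"dy":0,"dz":-0.1,"ax":0,"ay":0,"az":0,"grip":-1},{"dx":0,"dy":0,"dz":-0.25,"ax":0,"ay":0,"az":0,"grip":-1},{"dx":0,"dy":0,"dz":-0.4,"ax":0,"ay":0,"az":0,"grip":-1},{"dx":0,"dy":0,"dz":-0.55,"ax":0,"ay":0,"az":0,"grip":-1},{"dx":0,"dy":0,"dz":-0.64,"ax":0,"ay":0,"az":0,"grip":-1}]'
python3 plan.py 0.46 -0.07 0.21 -101.5 2
```

```text
clock: 4.57
position: [0.4708, -0.3678, 0.2023]
ee_rot: [0.003, 0.99, 0.139, 0.001]
contact_force: [1.3, -0.7, -4.9]
width: 0.0289
gripper_force: 71.3
at [ 0.4708 -0.3678  0.2023] yaw -74.07 t 4.57 w 0.0289 F [ 1.3 -0.7 -4.9]
1 d [ 0.1428 -0.5785 -0.0187] a [ 0.0037 -0.0014  0.1524] mm 149.0
2 d [ 0.0015 -0.5959 -0.0154] a [0.     0.     0.1524] mm 149.0
```

```bash

python3 -m jog '[{"dx":0.03,"dy":-0.11,"dz":-0.01,"ax":0.003,"ay":0,"az":0.03,"grip":-1},{"dx":0.06,"dy":-0.24,"dz":-0.01,"ax":0.003,"ay":0,"az":0.06,"grip":-1},{"dx":0.09,"dy":-0.37,"dz":-0.02,"ax":0.003,"ay":0,"az":0.1,"grip":-1},{"dx":0.12,"dy":-0.49,"dz":-0.02,"ax":0.003,"ay":0,"az":0.13,"grip":-1},{"dx":0.143,"dy":-0.58,"dz":-0.02,"ax":0.003,"ay":0,"az":0.152,"grip":-1}]'>/dev/null
python3 -m jog '[{"dx":0.001,"dy":-0.12,"dz":-0.01,"ax":0,"ay":0,"az":0.03,"grip":-1},{"dx":0.001,"dy":-0.24,"dz":-0.01,"ax":0,"ay":0,"az":0.06,"grip":-1},{"dx":0.001,"dy":-0.38,"dz":-0.015,"ax":0,"ay":0,"az":0.1,"grip":-1},{"dx":0.001,"dy":-0.5,"dz":-0.015,"ax":0,"ay":0,"az":0.13,"grip":-1},{"dx":0.0015,"dy":-0.596,"dz":-0.015,"ax":0,"ay":0,"az":0.152,"grip":-1}]'>/dev/null
python3 -m jog '[{"dx":0,"dy":0,"dz":0,"ax":0,"ay":0,"az":0,"grip":-1},{"dx":0,"dy":0,"dz":0,"ax":0,"ay":0,"az":0,"grip":-1},{"dx":0,"dy":0,"dz":0,"ax":0,"ay":0,"az":0,"grip":-1}]'>/dev/null
python3 - <<'E'
from plan import *
import cv2
plan(.5,-.046,.21,-101.5,1)
s=manip.get_state();d=manip.get_image("wrist")
T=np.eye(4);T[:3,:3]=R.from_quat(np.roll(s["ee_rot"],-1)).as_matrix();T[:3,3]=s["position"]
W=np.linalg.inv(T@d["T_tool_cam"]);np.savez("w2.npz",img=d["img"],mtx=d["mtx"],world_to_cam=W)
cv2.imwrite("pics/w2.png",d["img"][:,:,::-1])
E
```

```text
at [ 0.4589 -0.0692  0.2072] yaw -101.37 t 5.65 w 0.0291 F [ 0.1  0.1 -5.2]
1 d [ 0.1429 -0.1235 -0.0115] a [-0.0006  0.0009  0.0014] mm 47.3
```

View pics/w2.png

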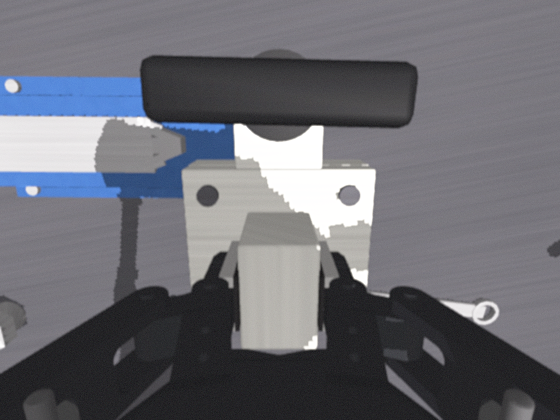

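The wrist view shows the dovetail at the left: its edges are at rows 116 and 172, and the nose tip is at (186,146). The held carriage sits square, with holes at (208,195) and (349,195).

```bash
python3 - <<'E'
from h import *
d=dict(np.load("w2.npz"));hsv=cv2.cvtColor(d["img"],cv2.COLOR_RGB2HSV)
up=[];lo=[]
for x in range(2,148,4):
    c=np.where(hsv[100:190,x,1]<130)[0]+100
    c=c[(c>108)&(c<180)]
    if len(c): up.append((x,c.min()-.5));lo.append((x,c.max()+.5))
print(up[::5],lo[::5])
U=np.array([plane(d,p,.056) for p in up]);L=np.array([plane(d,p,.056) for p in lo])
for Q in(U,L):
    pf=np.polyfit(Q[:,1],Q[:,0],1);print(90-np.degrees(np.arctan(pf[0])),np.polyval(pf,[0,.1]).round(4),"res",np.std(Q[:,0]-np.polyval(pf,Q[:,1])).round(5))
M=(U+L)/2;print("mid at first/last",M[0],M[-1],np.linalg.norm(U-L,axis=1).round(4)[::6])
print("nose",plane(d,(186,146),.056))
h=[plane(d,p,.2072-.0404+.032) for p in[(208,195),(349,195)]]
print("holes",h,np.mean(h,0),np.linalg.norm(h[0]-h[1]),np.degrees(np.arctan2(*(h[0]-h[1])[1::-1])))
E
```

```text
[(2, np.float64(114.5)), (22, np.float64(114.5)), (42, np.float64(114.5)), (62, np.float64(114.5)), (82, np.float64(114.5)), (102, np.float64(114.5)), (122, np.float64(115.5)), (142, np.float64(115.5))] [(2, np.float64(172.5)), (22, np.float64(172.5)), (42, np.float64(172.5)), (62, np.float64(172.5)), (82, np.float64(172.5)), (102, np.float64(173.5)), (122, np.float64(173.5)), (142, np.float64(173.5))]
78.54935695341213 [0.5382 0.5584] res 0.00093
78.08690973085164 [0.4857 0.5068] res 0.00025
mid at first/last [0.54518863 0.161173   0.056     ] [0.52215004 0.03674537 0.056     ] [0.0516 0.0514 0.0512 0.051  0.05   0.0508 0.0565]
nose [0.51174806 0.00341877 0.056     ]
holes [array([ 0.4947518 , -0.04245491,  0.1988    ]), array([ 0.48171456, -0.1071605 ,  0.1988    ])] [ 0.48823318 -0.0748077   0.1988    ] 0.06600593063209127 78.60824611896491
```

```bash
python3 plan.py .5015 -.049 .10 -101.5 1
```

```text
at [ 0.4591 -0.0696  0.2073] yaw -101.44 t 5.7 w 0.029 F [ 0.5 -0.5 -5.1]
1 d [ 0.1502 -0.114   0.429 ] a [-0.0007  0.0007  0.0007] mm 117.2
```

```bash

python3 -m jog '[{"dx":0.075,"dy":-0.057,"dz":0.05,"ax":0,"ay":0,"az":0.001,"grip":-1},{"dx":0.15,"dy":-0.114,"dz":0.13,"ax":0,"ay":0,"az":0.001,"grip":-1},{"dx":0.15,"dy":-0.114,"dz":0.25,"ax":0,"ay":0,"az":0.001,"grip":-1},{"dx":0.15,"dy":-0.114,"dz":0.36,"ax":0,"ay":0,"az":0.001,"grip":-1},{"dx":0.15,"dy":-0.114,"dz":0.429,"ax":0,"ay":0,"az":0.001,"grip":-1}]'>/dev/null
python3 -m jog '[{"dx":0,"dy":0,"dz":0,"ax":0,"ay":0,"az":0,"grip":-1},{"dx":0,"dy":0,"dz":0,"ax":0,"ay":0,"az":0,"grip":-1}]'>/dev/null
python3 plan.py .5015 -.049 .082 -101.5 1
```

```text
at [ 0.5013 -0.0492  0.0997] yaw -101.6 t 6.28 w 0.0289 F [ 0.2 -0.4 -4.8]
1 d [ 0.0007 -0.0008  0.0709] a [-0.001   0.0019 -0.0011] mm 17.7
```

```bash

python3 -m jog '[{"dx":0,"dy":0,"dz":0.03,"ax":0,"ay":0,"az":0,"grip":-1},{"dx":0,"dy":0,"dz":0.05,"ax":0,"ay":0,"az":0,"grip":-1},{"dx":0,"dy":0,"dz":0.066,"ax":0,"ay":0,"az":0,"grip":-1},{"dx":0,"dy":0,"dz":0.07,"ax":0,"ay":0,"az":0,"grip":-1},{"dx":0,"dy":0,"dz":0.073,"ax":0,"ay":0,"az":0,"grip":-1}]'
python3 -m jog '[{"dx":0,"dy":0,"dz":0.002,"ax":0,"ay":0,"az":0,"grip":-1},{"dx":0,"dy":0,"dz":0.004,"ax":0,"ay":0,"az":0,"grip":-1},{"dx":0,"dy":0,"dz":0.004,"ax":0,"ay":0,"az":0,"grip":-1}]'
python3 - <<'E'
from rig import manip
import cv2,numpy as np
for n in("top","side"):
    d=manip.get_image(n);np.savez(f"{n}1.npz",**d)
    cv2.imwrite(f"pics/{n}1.png",cv2.resize(d["img"][120:240,130:330] if n=="top" else d["img"][90:240,240:380],None,fx=4,fy=4,interpolation=2)[:,:,::-1])
E
```

```text
clock: 6.7
position: [0.5019, -0.0484, 0.0825]
ee_rot: [-0.001, 0.995, -0.1, 0.0]
contact_force: [0.1, -0.4, -5.6]
width: 0.0292
gripper_force: 71.8
clock: 6.95
position: [0.5019, -0.0483, 0.0815]
ee_rot: [-0.001, 0.995, -0.1, 0.0]
contact_force: [-0.4, -0.4, -6.0]
width: 0.0289
gripper_force: 71.8
```

View pics/side1.png

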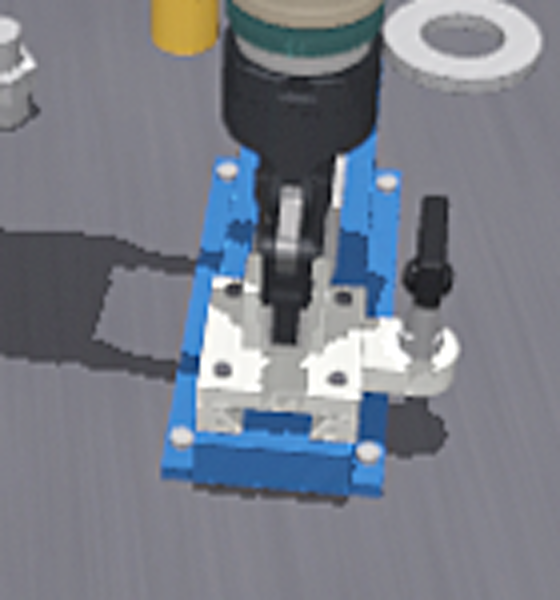

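The side view shows the carriage over the ledge, square and centred on the bar to within about a millimetre, with the knob clear on the +x side. It is not resting on the ledge yet.

```bash

python3 -m jog '[{"dx":0,"dy":0,"dz":0.002,"ax":0,"ay":0,"az":0,"grip":-1},{"dx":0,"dy":0,"dz":0.004,"ax":0,"ay":0,"az":0,"grip":-1},{"dx":0,"dy":0,"dz":0.004,"ax":0,"ay":0,"az":0,"grip":-1}]'
python3 -m jog '[{"dx":0,"dy":0,"dz":0.002,"ax":0,"ay":0,"az":0,"grip":-1},{"dx":0,"dy":0,"dz":0.004,"ax":0,"ay":0,"az":0,"grip":-1},{"dx":0,"dy":0,"dz":0.004,"ax":0,"ay":0,"az":0,"grip":-1}]'
```

```text
clock: 7.3
position: [0.502, -0.0484, 0.0806]
ee_rot: [-0.001, 0.995, -0.1, 0.0]
contact_force: [-0.7, 0.5, -3.1]
width: 0.0291
gripper_force: 71.9
clock: 7.55
position: [0.5021, -0.0483, 0.0805]
ee_rot: [-0.001, 0.995, -0.1, 0.001]
contact_force: [-2.3, 0.8, 4.3]
width: 0.0292
gripper_force: 73.1
```

```bash

python3 -m jog '[{"dx":0,"dy":0,"dz":0,"ax":0,"ay":0,"az":0,"grip":-0.1},{"dx":0,"dy":0,"dz":-0.002,"ax":0,"ay":0,"az":0,"grip":-0.1},{"dx":0,"dy":0,"dz":-0.002,"ax":0,"ay":0,"az":0,"grip":-1},{"dx":0,"dy":0,"dz":-0.002,"ax":0,"ay":0,"az":0,"grip":-1},{"dx":0,"dy":0,"dz":-0.002,"ax":0,"ay":0,"az":0,"grip":-1}]' 25
python3 - <<'E'
from plan import *
y=np.radians(78.45);u=np.array([np.cos(y),np.sin(y)]);o=np.array([.5115+.204*.006,.006])
p=manip.get_state()["position"][:2]-o;print("rail xy",p@u,p@[-u[1],u[0]])
t=o+u*-.005;plan(*t,.0805,-101.55,1)
t=o+u*.135;plan(*t,.0805,-101.55,1)
E
```

```text
clock: 7.97
position: [0.5026, -0.0485, 0.0804]
ee_rot: [-0.001, 0.995, -0.1, 0.001]
contact_force: [-0.1, 0.5, 3.4]
width: 0.0301
gripper_force: 26.1
rail xy -0.055400701702885406 -0.001034034236741803
at [ 0.5026 -0.0485  0.0804] yaw -101.52 t 7.97 w 0.0301 F [-0.1  0.5  3.4]
1 d [-4.000e-03 -2.016e-01 -1.000e-04] a [-0.0011 -0.0011  0.0003] mm 50.4
at [ 0.5026 -0.0485  0.0804] yaw -101.52 t 7.97 w 0.0301 F [-0.1  0.5  3.4]
1 d [-0.0037 -0.7616  0.0009] a [-0.0011 -0.0011  0.0003] mm 190.4
```

View pics/top1.png

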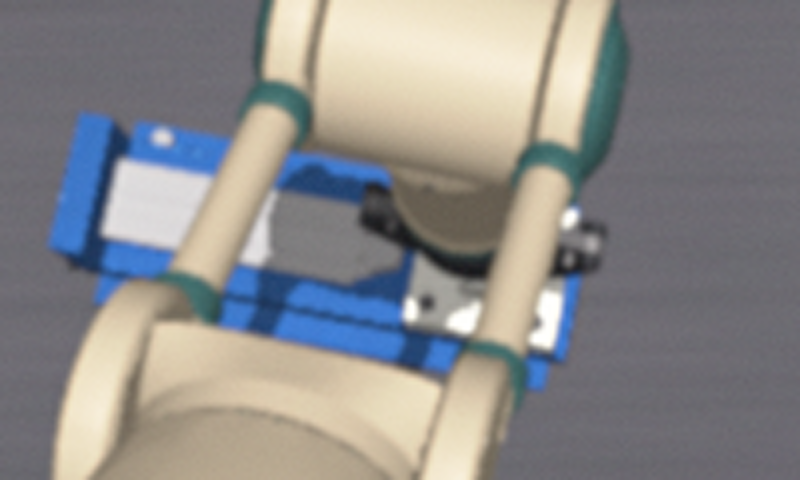

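The top view agrees: the carriage lies along the bar, with the nose just ahead of the slot. I'll start sliding in short steps and watch the force.

```bash

python3 -m jog '[{"dx":-0.001,"dy":-0.03,"dz":0,"ax":-0.001,"ay":-0.001,"az":0,"grip":-1},{"dx":-0.001,"dy":-0.06,"dz":0,"ax":-0.001,"ay":-0.001,"az":0,"grip":-1},{"dx":-0.002,"dy":-0.09,"dz":0,"ax":-0.001,"ay":-0.001,"az":0,"grip":-1},{"dx":-0.002,"dy":-0.11,"dz":0,"ax":-0.001,"ay":-0.001,"az":0,"grip":-1},{"dx":-0.002,"dy":-0.13,"dz":0,"ax":-0.001,"ay":-0.001,"az":0,"grip":-1}]'
python3 -m jog '[{"dx":0,"dy":-0.02,"dz":0,"ax":0,"ay":0,"az":0,"grip":-1},{"dx":0,"dy":-0.04,"dz":0,"ax":0,"ay":0,"az":0,"grip":-1},{"dx":0,"dy":-0.05,"dz":0,"ax":0,"ay":0,"az":0,"grip":-1}]'
cat > rs.py <<'E'
from plan import *
y=np.radians(78.45);u=np.array([np.cos(y),np.sin(y)]);v=np.array([-u[1],u[0]]);o=np.array([.5115+.204*.006,.006])
s=manip.get_state();p=s["position"][:2]-o;f=s["contact_force"][:2]
print("rail xy mm",(1e3*p@u).round(1),(1e3*p@v).round(1),"f along/lat/z",(f@u).round(1),(f@v).round(1),s["contact_force"][2].round(1),"Mz",s["moment"][2].round(2))
plan(*(o+u*.137),.0803,-101.55,1)
E
python3 rs.py
```

```text
clock: 8.38
position: [0.5085, -0.0157, 0.0804]
ee_rot: [0.0, 0.995, -0.1, -0.0]
contact_force: [0.1, -2.1, 4.8]
width: 0.0295
gripper_force: 26.4
clock: 8.63
position: [0.511, -0.0032, 0.0804]
ee_rot: [-0.0, 0.995, -0.1, -0.0]
contact_force: [0.0, -2.8, 5.7]
width: 0.0297
gripper_force: 26.4
rail xy mm -9.3 -0.1 f along/lat/z -2.8 -0.6 5.7 Mz -0.02
at [ 0.511  -0.0032  0.0804] yaw -101.46 t 8.63 w 0.0297 F [ 0.  -2.8  5.7]
1 d [ 4.000e-04 -5.853e-01  3.000e-04] a [-0.0001  0.0002  0.001 ] mm 146.3
```

```bash

python3 -m jog '[{"dx":0,"dy":-0.03,"dz":0,"ax":0,"ay":0,"az":0,"grip":-1},{"dx":0,"dy":-0.06,"dz":0,"ax":0,"ay":0,"az":0,"grip":-1},{"dx":0,"dy":-0.09,"dz":0,"ax":0,"ay":0,"az":0,"grip":-1},{"dx":0,"dy":-0.12,"dz":0,"ax":0,"ay":0,"az":0,"grip":-1},{"dx":0,"dy":-0.14,"dz":0,"ax":0,"ay":0,"az":0,"grip":-1}]'>/dev/null
python3 rs.py
```

```text
rail xy mm 25.8 -0.0 f along/lat/z -1.6 -0.0 5.6 Mz -0.04
at [0.5179 0.0313 0.0804] yaw -101.47 t 9.05 w 0.03 F [-0.3 -1.5  5.6]
1 d [ 5.000e-04 -4.448e-01  4.000e-04] a [-0.0002  0.0003  0.0009] mm 111.2
```

```bash

python3 -m jog '[{"dx":0,"dy":-0.05,"dz":0,"ax":0,"ay":0,"az":0,"grip":-1},{"dx":0,"dy":-0.1,"dz":0,"ax":0,"ay":0,"az":0,"grip":-1},{"dx":0,"dy":-0.15,"dz":0,"ax":0,"ay":0,"az":0,"grip":-1},{"dx":0,"dy":-0.2,"dz":0,"ax":0,"ay":0,"az":0,"grip":-1},{"dx":0,"dy":-0.25,"dz":0,"ax":0,"ay":0,"az":0,"grip":-1}]'>/dev/null
python3 rs.py
python3 -m jog '[{"dx":0,"dy":-0.03,"dz":0,"ax":0,"ay":0,"az":0,"grip":-1},{"dx":0,"dy":-0.06,"dz":0,"ax":0,"ay":0,"az":0,"grip":-1},{"dx":0,"dy":-0.09,"dz":0,"ax":0,"ay":0,"az":0,"grip":-1},{"dx":0,"dy":-0.11,"dz":0,"ax":0,"ay":0,"az":0,"grip":-1},{"dx":0,"dy":-0.13,"dz":0,"ax":0,"ay":0,"az":0,"grip":-1}]'>/dev/null
python3 rs.py
```

```text
rail xy mm 88.2 0.2 f along/lat/z -2.6 -0.6 6.4 Mz -0.1
at [0.5301 0.0925 0.0804] yaw -101.48 t 9.47 w 0.0298 F [ 0.1 -2.7  6.4]
1 d [ 0.0012 -0.1951  0.0003] a [0.0001 0.0005 0.0007] mm 48.8
rail xy mm 120.5 0.2 f along/lat/z -3.1 -0.5 6.2 Mz -0.02
at [0.5367 0.1241 0.0804] yaw -101.46 t 9.88 w 0.0299 F [-0.1 -3.2  6.2]
1 d [ 0.0009 -0.0659  0.0004] a [0.0001 0.0003 0.001 ] mm 16.5
```

```bash

python3 -m jog '[{"dx":0,"dy":-0.01,"dz":0,"ax":0,"ay":0,"az":0,"grip":-1},{"dx":0,"dy":-0.02,"dz":0,"ax":0,"ay":0,"az":0,"grip":-1},{"dx":0,"dy":-0.03,"dz":0,"ax":0,"ay":0,"az":0,"grip":-1},{"dx":0,"dy":-0.04,"dz":0,"ax":0,"ay":0,"az":0,"grip":-1},{"dx":0,"dy":-0.04,"dz":0,"ax":0,"ay":0,"az":0,"grip":-1}]'>/dev/null
python3 rs.py
python3 -m jog '[{"dx":0,"dy":-0.004,"dz":0,"ax":0,"ay":0,"az":0,"grip":-1},{"dx":0,"dy":-0.008,"dz":0,"ax":0,"ay":0,"az":0,"grip":-1},{"dx":0,"dy":-0.008,"dz":0,"ax":0,"ay":0,"az":0,"grip":-1}]'>/dev/null
python3 rs.py
python3 -m jog '[{"dx":0,"dy":-0.004,"dz":0,"ax":0,"ay":0,"az":0,"grip":-1},{"dx":0,"dy":-0.008,"dz":0,"ax":0,"ay":0,"az":0,"grip":-1},{"dx":0,"dy":-0.008,"dz":0,"ax":0,"ay":0,"az":0,"grip":-1}]'>/dev/null
python3 rs.py
```

```text
rail xy mm 130.7 0.1 f along/lat/z -0.4 -0.8 5.5 Mz -0.01
at [0.5388 0.1341 0.0804] yaw -101.48 t 10.3 w 0.0298 F [ 0.7 -0.6  5.5]
1 d [ 0.0006 -0.025   0.0004] a [-0.0004  0.0002  0.0008] mm 6.3
rail xy mm 132.4 0.1 f along/lat/z -2.1 -0.6 5.5 Mz -0.05
at [0.5391 0.1357 0.0804] yaw -101.48 t 10.55 w 0.0297 F [ 0.2 -2.1  5.5]
1 d [ 0.0006 -0.0185  0.0004] a [-0.0001  0.0003  0.0008] mm 4.6
rail xy mm 134.3 0.2 f along/lat/z -2.0 -1.2 5.0 Mz -0.02
at [0.5395 0.1376 0.0804] yaw -101.48 t 10.8 w 0.0296 F [ 0.8 -2.2  5. ]
1 d [ 0.0007 -0.0107  0.0003] a [-0.0001  0.0003  0.0008] mm 2.7
```

```bash

python3 -m jog '[{"dx":0,"dy":-0.004,"dz":0,"ax":0,"ay":0,"az":0,"grip":-1},{"dx":0,"dy":-0.006,"dz":0,"ax":0,"ay":0,"az":0,"grip":-1},{"dx":0,"dy":-0.006,"dz":0,"ax":0,"ay":0,"az":0,"grip":-1}]'>/dev/null
python3 rs.py
python3 -m jog '[{"dx":0,"dy":-0.004,"dz":0,"ax":0,"ay":0,"az":0,"grip":-1},{"dx":0,"dy":-0.006,"dz":0,"ax":0,"ay":0,"az":0,"grip":-1},{"dx":0,"dy":-0.006,"dz":0,"ax":0,"ay":0,"az":0,"grip":-1}]'>/dev/null
python3 rs.py
```

```text
rail xy mm 135.7 0.1 f along/lat/z -0.8 -1.2 6.1 Mz -0.03
at [0.5398 0.139  0.0804] yaw -101.48 t 11.05 w 0.0297 F [ 1.  -1.1  6.1]
1 d [ 0.0005 -0.0051  0.0004] a [-0.      0.0002  0.0008] mm 1.3
rail xy mm 136.7 0.1 f along/lat/z -4.4 -1.2 5.6 Mz -0.15
at [0.54   0.14   0.0804] yaw -101.48 t 11.3 w 0.0297 F [ 0.3 -4.6  5.6]
1 d [ 0.0006 -0.0011  0.0004] a [0.0005 0.0003 0.0008] mm 0.3
```

```bash

python3 -m jog '[{"dx":0,"dy":-0.004,"dz":0,"ax":0,"ay":0,"az":0,"grip":-1},{"dx":0,"dy":-0.006,"dz":0,"ax":0,"ay":0,"az":0,"grip":-1},{"dx":0,"dy":-0.006,"dz":0,"ax":0,"ay":0,"az":0,"grip":-1}]'>/dev/null
python3 rs.py
python3 -m jog '[{"dx":0,"dy":-0.004,"dz":0,"ax":0,"ay":0,"az":0,"grip":-1},{"dx":0,"dy":-0.004,"dz":0,"ax":0,"ay":0,"az":0,"grip":-1},{"dx":0,"dy":-0.004,"dz":0,"ax":0,"ay":0,"az":0,"grip":-1}]'>/dev/null
python3 rs.py
```

```text
rail xy mm 136.9 0.2 f along/lat/z -8.2 -0.6 7.1 Mz -0.27
at [0.5399 0.1401 0.0805] yaw -101.47 t 11.55 w 0.0296 F [-1.  -8.2  7.1]
1 d [ 0.0009 -0.0006  0.0007] a [0.0021 0.0005 0.0009] mm 0.3
rail xy mm 136.9 0.3 f along/lat/z -9.9 -1.0 8.2 Mz -0.4
at [0.5399 0.1402 0.0805] yaw -101.46 t 11.8 w 0.0296 F [-1.  -9.9  8.2]
1 d [ 0.0012 -0.0003  0.0008] a [0.0032 0.0007 0.001 ] mm 0.4
```

The advance stopped at 136.9 mm with push-back rising, so the carriage is home. I'll open only slightly, because a wide opening would hit the end plate, then lift.

```bash

python3 -m jog '[{"dx":0,"dy":0,"dz":0,"ax":0,"ay":0,"az":0,"grip":-0.1},{"dx":0,"dy":0.003,"dz":0,"ax":0,"ay":0,"az":0,"grip":-0.1},{"dx":0,"dy":0.003,"dz":0,"ax":0,"ay":0,"az":0,"grip":-0.1},{"dx":0,"dy":0.003,"dz":-0.05,"ax":0,"ay":0,"az":0,"grip":-0.1},{"dx":0,"dy":0.003,"dz":-0.12,"ax":0,"ay":0,"az":0,"grip":-0.1}]'
python3 -m jog '[{"dx":0,"dy":0,"dz":-0.1,"ax":0,"ay":0,"az":0,"grip":-0.1},{"dx":0,"dy":0,"dz":-0.25,"ax":0,"ay":0,"az":0,"grip":-0.1},{"dx":-0.1,"dy":0,"dz":-0.4,"ax":0,"ay":0,"az":0,"grip":-0.1},{"dx":-0.16,"dy":0,"dz":-0.5,"ax":0,"ay":0,"az":0,"grip":-0.1},{"dx":-0.16,"dy":0,"dz":-0.5,"ax":0,"ay":0,"az":0,"grip":-0.1}]'
python3 -m jog '[{"dx":0,"dy":0,"dz":0,"ax":0,"ay":0,"az":0,"grip":-0.1},{"dx":0,"dy":0,"dz":0,"ax":0,"ay":0,"az":0,"grip":-0.1},{"dx":0,"dy":0,"dz":0,"ax":0,"ay":0,"az":0,"grip":-0.1}]'>/dev/null
python3 - <<'E'
from plan import *
import cv2
plan(.61,.126,.2,-11.5,2)
s=manip.get_state();d=manip.get_image("wrist")
T=np.eye(4);T[:3,:3]=R.from_quat(np.roll(s["ee_rot"],-1)).as_matrix();T[:3,3]=s["position"]
W=np.linalg.inv(T@d["T_tool_cam"]);np.savez("w3.npz",img=d["img"],mtx=d["mtx"],world_to_cam=W)
cv2.imwrite("pics/w3.png",d["img"][:,:,::-1])
E
```

```text
clock: 12.22
position: [0.538, 0.1422, 0.1081]
ee_rot: [0.0, 0.995, -0.1, -0.004]
contact_force: [0.4, -0.1, 0.7]
width: 0.0383
gripper_force: 0.0
clock: 12.63
position: [0.5009, 0.1514, 0.2408]
ee_rot: [-0.002, 0.995, -0.1, 0.003]
contact_force: [0.6, -1.0, -0.1]
width: 0.0386
gripper_force: 0.0
at [0.5005 0.1496 0.2332] yaw -101.51 t 12.88 w 0.0384 F [ 0.1 -0.5  0.4]
1 d [0.2242 0.0024 0.0653] a [-0.0007  0.0031 -0.5001] mm 58.4
2 d [0.1566 0.1601 0.0664] a [ 0.      0.     -0.5001] mm 58.4
```

View pics/w3.png

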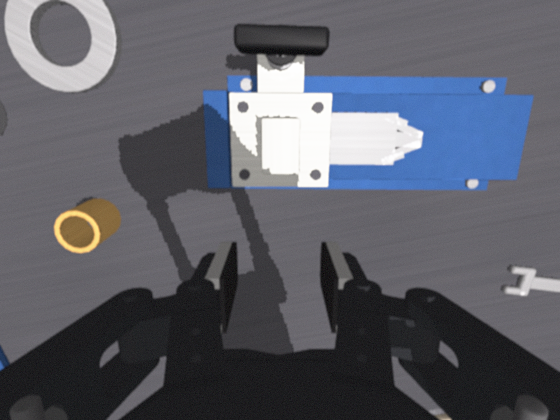

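The wrist view shows the carriage flush against the end plate. Its holes are at (243,107), (317,107), (316,174) and (245,175), and the knob bar runs from (235,38) to (329,41), still loose.

```bash
python3 - <<'E'
from h import *
from plan import plan
d=dict(np.load("w3.npz"))
H=[plane(d,p,.072) for p in[(243,107),(317.5,107),(315.5,174),(245,175)]];c=np.mean(H,0);v=H[0]-H[1]+H[3]-H[2];print("carriage",c,np.degrees(np.arctan2(v[1],v[0])))
print("mod knob",c[:2]+.072*np.array([np.cos(np.radians(-11.5)),np.sin(np.radians(-11.5))]))
img=cv2.cvtColor(d["img"],cv2.COLOR_RGB2GRAY);m=(img<45).astype(np.uint8);m[70:]=0
cs=max(cv2.findContours(m,0,2)[0],key=cv2.contourArea);r=cv2.minAreaRect(cs);print(r,cv2.boundingRect(cs))
k=[plane(d,p,.15) for p in[(236,24.5),(327,27),(327,53),(236,54)]]
a=np.array(plane(d,(236,38),.15));b=np.array(plane(d,(328,41),.15));print("knob",(a+b)/2,np.linalg.norm(a-b),np.degrees(np.arctan2(*(a-b)[1::-1])))
plan(.611,.126,.21,-11.5-2,3)
E
```

```text
carriage [0.53920678 0.14026346 0.072     ] 78.85923912839608
mod knob [0.60976136 0.12590897]
((277.4047546386719, 48.498931884765625), (92.64958190917969, 23.811399459838867), 13.88466739654541) (235, 26, 91, 30)
knob [0.60783479 0.12563861 0.15      ] 0.05705514233302139 76.74820556032539
at [0.5006 0.1495 0.2331] yaw -101.52 t 12.93 w 0.0381 F [ 0.7  0.4 -0.7]
1 d [0.1506 0.0012 0.03  ] a [-2.00e-04  3.30e-03 -3.26e-01] mm 38.4
2 d [0.1305 0.0748 0.0308] a [ 0.     0.    -0.326] mm 38.4
3 d [0.0771 0.1292 0.0308] a [ 0.     0.    -0.326] mm 38.4
```

```bash

python3 -m jog '[{"dx":0.05,"dy":0,"dz":0.01,"ax":0,"ay":0.003,"az":-0.08,"grip":-0.1},{"dx":0.1,"dy":0,"dz":0.02,"ax":0,"ay":0.003,"az":-0.16,"grip":-0.1},{"dx":0.15,"dy":0.001,"dz":0.03,"ax":0,"ay":0.003,"az":-0.24,"grip":-0.1},{"dx":0.15,"dy":0.001,"dz":0.03,"ax":0,"ay":0.003,"az":-0.326,"grip":-0.1},{"dx":0.15,"dy":0.001,"dz":0.03,"ax":0,"ay":0.003,"az":-0.326,"grip":-0.1}]'>/dev/null
python3 -m jog '[{"dx":0.13,"dy":0.075,"dz":0.03,"ax":0,"ay":0,"az":-0.08,"grip":-0.1},{"dx":0.13,"dy":0.075,"dz":0.03,"ax":0,"ay":0,"az":-0.16,"grip":-0.1},{"dx":0.13,"dy":0.075,"dz":0.03,"ax":0,"ay":0,"az":-0.24,"grip":-0.1},{"dx":0.13,"dy":0.075,"dz":0.03,"ax":0,"ay":0,"az":-0.326,"grip":-0.1},{"dx":0.13,"dy":0.075,"dz":0.03,"ax":0,"ay":0,"az":-0.326,"grip":-0.1}]'>/dev/null
python3 -m jog '[{"dx":0.077,"dy":0.129,"dz":0.03,"ax":0,"ay":0,"az":-0.08,"grip":-0.1},{"dx":0.077,"dy":0.129,"dz":0.03,"ax":0,"ay":0,"az":-0.16,"grip":-0.1},{"dx":0.077,"dy":0.129,"dz":0.03,"ax":0,"ay":0,"az":-0.24,"grip":-0.1},{"dx":0.077,"dy":0.129,"dz":0.03,"ax":0,"ay":0,"az":-0.326,"grip":-0.1},{"dx":0.077,"dy":0.129,"dz":0.03,"ax":0,"ay":0,"az":-0.326,"grip":-0.1}]'>/dev/null
python3 -m jog '[{"dx":0,"dy":0,"dz":0,"ax":0,"ay":0,"az":0,"grip":-0.1},{"dx":0,"dy":0,"dz":0,"ax":0,"ay":0,"az":0,"grip":-0.1}]'>/dev/null
python3 plan.py .610 .126 .16 -13.3 1
```

```text
at [0.611  0.1262 0.2124] yaw -13.75 t 14.35 w 0.0385 F [ 0.4  0.  -0.2]
1 d [-0.0018 -0.004   0.2096] a [ 0.0014 -0.0008 -0.005 ] mm 52.4
```

```bash

python3 -m jog '[{"dx":-0.002,"dy":-0.004,"dz":0.1,"ax":0.001,"ay":0,"az":-0.005,"grip":-0.1},{"dx":-0.002,"dy":-0.004,"dz":0.18,"ax":0.001,"ay":0,"az":-0.005,"grip":-0.1},{"dx":-0.002,"dy":-0.004,"dz":0.21,"ax":0.001,"ay":0,"az":-0.005,"grip":-0.1},{"dx":-0.002,"dy":-0.004,"dz":0.21,"ax":0.001,"ay":0,"az":-0.005,"grip":-0.1}]'
python3 plan.py .610 .126 .12 -13.3 1
```

```text
clock: 14.68
position: [0.6086, 0.1258, 0.158]
ee_rot: [-0.001, 0.784, 0.621, -0.001]
contact_force: [-0.2, 0.9, 0.5]
width: 0.0382
gripper_force: 0.0
at [0.6086 0.1258 0.158 ] yaw -13.17 t 14.68 w 0.0382 F [-0.2  0.9  0.5]
1 d [0.0022 0.0058 0.1519] a [-0.0022  0.0001  0.0015] mm 38.0
```

```bash

python3 -m jog '[{"dx":0.001,"dy":0.003,"dz":0.05,"ax":-0.001,"ay":0,"az":0,"grip":-0.1},{"dx":0.001,"dy":0.003,"dz":0.1,"ax":-0.001,"ay":0,"az":0,"grip":-0.1},{"dx":0.001,"dy":0.003,"dz":0.14,"ax":-0.001,"ay":0,"az":0,"grip":-0.1},{"dx":0.001,"dy":0.003,"dz":0.15,"ax":-0.001,"ay":0,"az":0,"grip":-0.1},{"dx":0.001,"dy":0.003,"dz":0.15,"ax":-0.001,"ay":0,"az":0,"grip":-0.1}]'
python3 -m jog '[{"dx":0,"dy":0,"dz":0,"ax":0,"ay":0,"az":0,"grip":-1},{"dx":0,"dy":0,"dz":0,"ax":0,"ay":0,"az":0,"grip":-1},{"dx":0,"dy":0,"dz":0,"ax":0,"ay":0,"az":0,"grip":-1},{"dx":0,"dy":0,"dz":0,"ax":0,"ay":0,"az":0,"grip":-1},{"dx":0,"dy":0,"dz":0,"ax":0,"ay":0,"az":0,"grip":-1}]' 30
python3 plan.py .610 .126 .12 -13.3 1
```

```text
clock: 15.1
position: [0.611, 0.126, 0.1225]
ee_rot: [0.0, 0.783, 0.622, 0.001]
contact_force: [-0.2, -0.1, 0.1]
width: 0.0384
gripper_force: 0.0
clock: 15.52
position: [0.6114, 0.1262, 0.1238]
ee_rot: [0.001, 0.783, 0.622, 0.002]
contact_force: [-1.3, 0.1, 6.3]
width: 0.0137
gripper_force: 33.6
at [0.6114 0.1262 0.1238] yaw -13.05 t 15.52 w 0.0137 F [-1.3  0.1  6.3]
1 d [-0.0021 -0.0052  0.0152] a [ 0.0025 -0.0013  0.0028] mm 4.0
```

The bar is gripped, with the opening at 13.7 mm against its 14 mm thickness. Next I'll turn it clockwise.

```bash

python3 -m jog '[{"dx":0,"dy":0,"dz":0,"ax":0,"ay":0,"az":0.05,"grip":-1},{"dx":0,"dy":0,"dz":0,"ax":0,"ay":0,"az":0.11,"grip":-1},{"dx":0,"dy":0,"dz":0,"ax":0,"ay":0,"az":0.17,"grip":-1},{"dx":0,"dy":0,"dz":0,"ax":0,"ay":0,"az":0.23,"grip":-1},{"dx":0,"dy":0,"dz":0,"ax":0,"ay":0,"az":0.29,"grip":-1}]' >/dev/null
python3 rs.py
python3 -m jog '[{"dx":0,"dy":0,"dz":0,"ax":0,"ay":0,"az":0.06,"grip":-1},{"dx":0,"dy":0,"dz":0,"ax":0,"ay":0,"az":0.12,"grip":-1},{"dx":0,"dy":0,"dz":0,"ax":0,"ay":0,"az":0.18,"grip":-1},{"dx":0,"dy":0,"dz":0,"ax":0,"ay":0,"az":0.23,"grip":-1},{"dx":0,"dy":0,"dz":0,"ax":0,"ay":0,"az":0.28,"grip":-1}]' >/dev/null
python3 rs.py
```

```text
rail xy mm 137.2 -73.0 f along/lat/z 0.2 1.3 5.8 Mz 0.13
at [0.6117 0.1258 0.1238] yaw -39.38 t 15.93 w 0.0136 F [-1.3  0.4  5.8]
1 d [-0.1378 -0.2584  0.1726] a [ 0.0009 -0.0032  0.6907] mm 85.0
rail xy mm 136.9 -73.2 f along/lat/z -1.0 0.6 5.8 Mz 0.1
at [0.6118 0.1255 0.1238] yaw -64.54 t 16.35 w 0.0136 F [-0.8 -0.9  5.8]
1 d [-0.2343 -0.1769  0.1727] a [ 0.0007 -0.0032  0.4113] mm 85.2
```

```bash

python3 -m jog '[{"dx":0,"dy":0,"dz":0,"ax":0,"ay":0,"az":0.06,"grip":-1},{"dx":0,"dy":0,"dz":0,"ax":0,"ay":0,"az":0.12,"grip":-1},{"dx":0,"dy":0,"dz":0,"ax":0,"ay":0,"az":0.18,"grip":-1},{"dx":0,"dy":0,"dz":0,"ax":0,"ay":0,"az":0.23,"grip":-1},{"dx":0,"dy":0,"dz":0,"ax":0,"ay":0,"az":0.27,"grip":-1}]' >/dev/null
python3 rs.py
python3 -m jog '[{"dx":0,"dy":0,"dz":0,"ax":0,"ay":0,"az":0.02,"grip":-1},{"dx":0,"dy":0,"dz":0,"ax":0,"ay":0,"az":0.04,"grip":-1},{"dx":0,"dy":0,"dz":0,"ax":0,"ay":0,"az":0.04,"grip":-1}]' >/dev/null
python3 rs.py
python3 -m jog '[{"dx":0,"dy":0,"dz":0,"ax":0,"ay":0,"az":0.02,"grip":-1},{"dx":0,"dy":0,"dz":0,"ax":0,"ay":0,"az":0.02,"grip":-1},{"dx":0,"dy":0,"dz":0,"ax":0,"ay":0,"az":0.02,"grip":-1}]' >/dev/null
python3 rs.py
```

```text
rail xy mm 136.5 -73.2 f along/lat/z -1.5 0.5 6.2 Mz 0.12
at [0.6118 0.1251 0.1239] yaw -88.81 t 16.77 w 0.0135 F [-0.8 -1.4  6.2]
1 d [-0.2861 -0.0666  0.1729] a [ 0.0004 -0.0032  0.1415] mm 85.2
rail xy mm 136.5 -73.2 f along/lat/z -1.8 0.5 5.8 Mz -0.0
at [0.6118 0.1251 0.1239] yaw -92.27 t 17.02 w 0.0135 F [-0.9 -1.7  5.8]
1 d [-0.2895 -0.0492  0.1728] a [ 0.0003 -0.0032  0.1032] mm 85.2
rail xy mm 135.6 -73.0 f along/lat/z -3.6 0.7 6.4 Mz 0.68
at [0.6114 0.1243 0.1239] yaw -93.88 t 17.27 w 0.0134 F [-1.4 -3.4  6.4]
1 d [-0.2894 -0.0449  0.1729] a [ 0.0016 -0.0029  0.0852] mm 85.0
```

The moment has risen to 0.68 N m at about 80° of turn, so the knob is at its hard stop. I'll release, lift and check.

```bash

python3 -m jog '[{"dx":0,"dy":0,"dz":0,"ax":0,"ay":0,"az":0,"grip":-0.1},{"dx":0,"dy":0,"dz":0,"ax":0,"ay":0,"az":0,"grip":-0.1},{"dx":0,"dy":0,"dz":0,"ax":0,"ay":0,"az":0,"grip":-0.1},{"dx":0,"dy":0,"dz":-0.04,"ax":0,"ay":0,"az":0,"grip":-0.1},{"dx":0,"dy":0,"dz":-0.12,"ax":0,"ay":0,"az":0,"grip":-0.1}]'
python3 -m jog '[{"dx":0,"dy":0,"dz":-0.12,"ax":0,"ay":0,"az":0,"grip":-0.1},{"dx":0,"dy":0,"dz":-0.25,"ax":0,"ay":0,"az":0,"grip":-0.1},{"dx":-0.12,"dy":0,"dz":-0.37,"ax":0,"ay":0,"az":0,"grip":-0.1},{"dx":-0.25,"dy":0,"dz":-0.45,"ax":0,"ay":0,"az":0,"grip":-0.1},{"dx":-0.35,"dy":0,"dz":-0.5,"ax":0,"ay":0,"az":0,"grip":-0.1}]'
python3 -m jog '[{"dx":-0.1,"dy":0,"dz":0,"ax":0,"ay":0,"az":0,"grip":-0.1},{"dx":-0.1,"dy":0,"dz":0,"ax":0,"ay":0,"az":0,"grip":-0.1},{"dx":-0.1,"dy":0,"dz":0,"ax":0,"ay":0,"az":0,"grip":-0.1},{"dx":-0.1,"dy":0,"dz":0,"ax":0,"ay":0,"az":0,"grip":-0.1}]'>/dev/null
python3 - <<'E'
from plan import *
import cv2
s=manip.get_state();d=manip.get_image("wrist")
T=np.eye(4);T[:3,:3]=R.from_quat(np.roll(s["ee_rot"],-1)).as_matrix();T[:3,3]=s["position"]
W=np.linalg.inv(T@d["T_tool_cam"]);np.savez("w4.npz",img=d["img"],mtx=d["mtx"],world_to_cam=W)
print(s["position"],s["clock"],s["contact_force"])
cv2.imwrite("pics/w4.png",d["img"][:,:,::-1])
E
```

```text
clock: 17.68
position: [0.6092, 0.1259, 0.1505]
ee_rot: [-0.0, 0.999, -0.035, -0.002]
contact_force: [-0.1, 0.2, -0.2]
width: 0.0381
gripper_force: 0.0
clock: 18.1
position: [0.5227, 0.1324, 0.2808]
ee_rot: [-0.001, 0.999, -0.035, 0.003]
contact_force: [-0.1, -0.1, -0.6]
width: 0.0385
gripper_force: 0.0
[0.49901026 0.13392243 0.27777693] 18.4333 [ 0.11421576 -0.2513395   0.11145794]
```

View pics/w4.png

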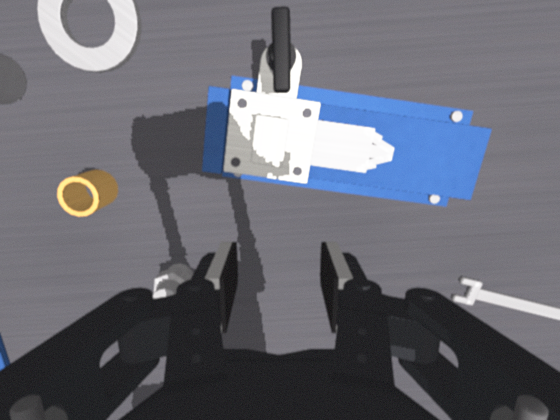

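The wrist view shows the carriage still flush against the end plate, with holes at (242,103), (307,114), (297,171) and (236,161). The bar now runs from (281,10) to (282,88). I'll check both numerically before handing in.

```bash
python3 - <<'E'
from h import *
d=dict(np.load("w4.npz"))
H=[plane(d,p,.072) for p in[(242,103),(307,114),(297,171),(236,161)]];print(np.mean(H,0))
v=H[0]-H[1]+H[3]-H[2];yc=np.degrees(np.arctan2(v[1],v[0]))
a=plane(d,(281,10),.15);b=plane(d,(282,88),.15);yb=np.degrees(np.arctan2(*(b-a)[1::-1]))
print(yc,yb,np.linalg.norm(a-b),"theta",np.radians((yc-yb)%180))
E
```

```text
[0.54069467 0.13967403 0.072     ]
76.60365587902832 176.85542295104565 0.05401445413092604 theta 1.3918692372406556
```

```bash
python3 -c "
from rig import manip
print(manip.sign_off())"
```

```text
the job is handed in; nothing more can be done
None
```

I slid the carriage home against the end plate, turned the clamp knob clockwise to its stop (about 1.39 rad by camera), let go, and handed the job in at about 18.5 s; the sign-off gave no verdict.

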